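# Lay out the die kit for the next bend

### The arm

A 6-joint arm with a two-finger parallel gripper is mounted at the origin on the work surface. World frame = base frame: x ahead of the robot, y to its left, z up, the work surface at z = 0. Lengths are in mm, angles in degrees, forces in N, time in s.
With the tool pointing down it reaches from about 375 to 750 mm from the base axis. Payload 9 kg.
Tool frame: the origin (TCP) lies at the very end of the fingers, on their centre line; the grasp point (between the pads) lies 19 mm behind it (bot.grip_depth is the distance from the TCP to the grasp point, in mm); z points along the fingers, y is the line along which they close (so a half turn about z gives the same grasp; the last joint's range is limited). The gripper opens to 85 mm and grips with 20 to 120 N. Pads are 22 mm wide; open, the fingers measure 114 mm over their backs; the gripper's body (76 mm by 85 mm) begins 54 mm behind the grasp point. The pads swing forward as they close: fully open they stand 13 mm farther back than shut.
Start: joints at [-75.556, 5.964, 5.575, 89.605, 0, 77.527], TCP at [271.639, -535.022, 231.331] pointing down, gripper open.
Joint ranges: [-171.21, 171.21], [-48.23, 106.86], [-62.78, 66.21], [-105.2, 120.99], [-86.42, 89.51], [-180, 180]. Speed limits (degrees/s): [127.2, 127.2, 147.25, 180, 180, 180].

### API

Orientations are given as a 3x3 rotation matrix whose columns are the frame's x, y, z axes.
In Python, from plant import bot gives the robot as it stands.
- The arm moves only by the tool send_rows, never from a script. Its argument "deltas" is a list of rows, each a list of 6 numbers: the shift along the tool's x, y, z in m, then the turn, a rotation vector about the tool's x, y, z in units of 5 degrees (1.0 is 5 degrees). A call has 1 to 8 rows; each row shifts and turns the commanded pose from where the row before left it, along the tool's axes as they then stand; what a row does not reach is not made up. A row lasts 1/10 s, in which the tool goes at most 50 mm and 8.59 degrees, less where a joint would pass 70% of its speed; a pose out of reach is approached as far as the arm can. A call is refused whole if a number of a shift passes 0.05 or a number of a turn 1, either way. A call with a gripper value outside its range is refused whole. "fingers" is the opening, from 0 (shut) to 1 (fully open), set as the call begins (left out, the last holds). The fingers move at their own pace and stop on an object; "newtons" is the grip in N (left out, the last holds). Time passes only in rows, so rows that do not move let the fingers close. It gives the time, the measured TCP pose, the force, the opening and the grip force at its end, in the units of the state.
- bot.get_state(): the state, without advancing time (a new reading comes with each control period).
- bot.camera(name): name is "scene" or "top" or "wrist"; returns a dict with "frame" (420x560x3 uint8, red, green, blue), "depth" (420x560 float32, mm along the optical axis (not along the pixel's ray), 0 where there is no reading), "fovy" (degrees; the focal length in pixels is half the picture's height over the tangent of half this angle, whatever the lens; pixels are square), "cx", "cy" (the principal point, pixels), "R" (3x3) and "t" (3): a world point X has camera coordinates R X + t; the wrist camera has in their place "hand_eye" (4x4, takes a point from camera to tool coordinates, whose origin is the TCP and whose axes are the flange's). Camera axes: x right, y down, z forward; pixel columns grow to the right and rows downward; lengths in mm; the calibration is good to about 2 mm. A picture is of the moment at which its call begins: read the wrist's pose just before it.
- bot.close_job(): hands the job in; it is judged then, once.
Trained networks look in a picture, given as the dict that the camera call returned (one of the last four; its "shot" number tells which), for a name from the list of things; names that differ only in an ending like _2 or _b are one class to them, and where a whole thing is asked for, a point or a joint stands for the part that bears it (a point fixed in the world has none). Each returns a list of dicts, best first, with "conf" (0 to 1); they miss things now and then, are a little off and sometimes report something else, mostly with a low value. They report only what shows in the picture. A call takes as long as a camera call. They do not tell look-alikes from the thing itself.
- bot.silhouettes(thing, picture): "mask" (420x560 bool, what is visible of it) and "box" ([left, top, right, bottom] in pixels, round what is visible of it).
- bot.place_of(thing, picture): "point" ([row, column] in pixels: a listed point, or the origin of a listed thing).
The state is a dict: "time": time; "qpos": joint angles; "joint_velocities": joint speeds; "effort": joint torques, N m; "tool_pos": TCP position; "tcp_rot": TCP orientation; "force": force on the tool from outside, world axes, zero at the start; "ft_torque": the same for the moment, N m; "grip_width": finger opening in mm; "gripper_force": force on a finger pad.
Only numpy, scipy, OpenCV 4.12 (cv2) and the standard library are available. Lean on these libraries where they do the work, as an engineer would, in place of code of your own. Each camera call takes 0.05 s, during which the arm holds its last target. There are 200 camera calls.

### The job

Lay out the tooling for the next bend, as seen from the robot: put the copper shim block flat on the layout plate midway between the two V-dies, with the red die cap standing centred on top of it; lay the brass pin in the groove of the die with the wider V, midway along it; and stand the black sash punch upright on the bench behind the die with the narrower V (on the side away from the robot), parallel to that die, level with it end to end, and with a clear 50 mm between its foot and the die. Leave the tape measure, the oil bottle and the hex key where they are, and let go of everything at the end.

Things in the scene. Friction and masses are not known exactly. Their poses are not given: they have to be found in the camera images.
- plate: Layout plate: flat dark steel strip fixed to the bench, 100 (x) x 400 (y) x 6 mm thick. Origin: centre of its underside, on the bench. y (long side) runs left-right before the robot (yaw within 0.15 rad), +x points away from the robot. The two dies stand fixed on it, centred 140 mm either side of its centre along y (which is where varies), so its centre is midway between them.
- wide_die: Steel V-die fixed on the plate, 60 (x) x 100 (y) x 45 mm high, with the wider groove: 90 degree V, 24 mm wide, 12 mm deep, along the middle of its top, full length (y). Origin: centre of its underside, on the plate top (6 mm above the bench); axes parallel to the plate's. The pin lying in the groove has its axis 50 mm above this origin, 5 mm above the die's top.
- narrow_die: Steel V-die fixed on the plate, same outer size as the other (60 x 100 x 45 mm high), with the narrower groove, 8 mm wide, 4 mm deep. Origin: centre of its underside, on the plate top; y along its length, +x away from the robot. The plate's edge lies 20 mm beyond the die's side; a punch 50 mm off stands on bare bench.
- punch: Loose black steel sash punch, 70 mm long (y), 74 mm high, standing on a flat foot 36 (x) x 70 x 14 mm high. Above it a centred web 16 mm thick up to 40 mm height, then a 12 mm thick neck with parallel sides, 40 to 68 mm height, offset 6 mm to its +x, with a rounded nose. Grip across the neck. Origin: centre of the foot's underside; z up. About 0.5 kg. Either way round will do.
- shim: Loose copper shim block, 50 (x) x 40 (y) x 20 mm high, about 0.35 kg; origin at the centre of its underside, z up. Any yaw will do.
- cap: Loose red plastic die cap, a ribbed round cap of 37 mm diameter over the ribs (body 36 mm), 26 mm high, with a bevelled top edge above 22 mm; about 40 g; origin at the centre of its underside, z up.
- pin: Loose smooth brass alignment pin, round, 24 mm diameter, 70 mm long, lying on the bench; origin at its centre (12 mm above the bench), y along its axis. About 0.25 kg; it can roll if nudged.
- tape: Bystander: yellow tape measure, 36 x 66 x 50 mm high, loose; origin at the centre of its underside. Leave it alone.
- oiler: Bystander: white plastic oil bottle, 48 mm diameter, 125 mm high, loose; origin at the centre of its underside. Leave it alone.
- hexkey: Bystander: dark steel L-shaped hex key, 8 mm thick, long leg 110 mm along y from -60 to +50 mm, short leg 35 mm towards its +x at the +y end, lying flat; loose; origin on the long leg at its underside. Leave it alone.
Things that resemble listed ones, but are neither listed nor needed, are in the scene too. Leave any blue, green or pink look-alike of the pin alone.

How it is judged (in metres and radians):
At the end, for the whole second after the job is handed in: Shim flat on plate within 15 mm of midway each way; cap upright on it within 10 mm of its centre; pin in the wide groove, within 15 mm of midway, parallel; punch upright on bench behind narrow die, gap 50 +-15 mm, end to end +-15 mm, parallel within 0.2 rad; all at rest (x of shim in the frame of plate between -0.015 and 0.015 m and y of shim in the frame of plate between -0.015 and 0.015 m and z of shim in the frame of plate between 0.003 and 0.009 m and angle between each of shim, cap, punch's own z axis and vertical below 0.1 rad and horizontal distance between cap and shim below 0.01 m and z of cap in the frame of shim between 0.017 and 0.023 m and x of pin in the frame of wide_die between -0.004 and 0.004 m and y of pin in the frame of wide_die between -0.015 and 0.015 m and z of pin in the frame of wide_die between 0.046 and 0.054 m and angle between the y axis of pin and the y axis of wide_die, either way round below 0.1 rad and x of punch in the frame of narrow_die between 0.083 and 0.113 m and y of punch in the frame of narrow_die between -0.015 and 0.015 m and height (world z) of punch below 0.004 m and angle between the y axis of punch and the y axis of narrow_die, either way round below 0.2 rad and linear speed of each of punch, shim, cap, pin below 0.02 m/s); the robot touches nothing.
It fails at once if the tape measure is disturbed (moved more than 20 mm) (distance of tape from where it was at the start of the episode above 0.02 m).
It fails at once if the oil bottle is disturbed (moved more than 20 mm) (distance of oiler from where it was at the start of the episode above 0.02 m).
It fails at once if the hex key is disturbed (moved more than 20 mm) (distance of hexkey from where it was at the start of the episode above 0.02 m).
It also fails if it takes over 106 s, if anything falls off the work surface, if the arm or the gripper's body presses on something with over 40 N, if the wrist force passes 120 N, or if a joint passes its speed limit or range.

## Working session

There is one attempt and no reset: what is moved stays moved. The work goes in short steps, Python scripts to look and compute and a tool call to move; the robot and the scene stay as the last step left them, time stands still between calls to the robot, and variables do not carry over. Pictures are saved under pics/ and viewed, at most 14 in all, crops included, and the job is handed in when it is done.

Besides the shell and the picture viewer there is one more tool, called after ">>>" as name([rows], argument=value, ...), one row to a line, values as JSON. send_rows: Moves the arm, as the interface text tells. Its arguments: {"type":"object","properties":{"deltas":{"type":"array","items":{"type":"array","items":{"type":"number"}}},"fingers":{"type":"number"},"newtons":{"type":"number"}},"required":["deltas"]}

```bash
mkdir -p pics; cat > h.py <<'E'
import numpy as np, cv2
from plant import bot
def shot(name):
    s=bot.get_state(); p=bot.camera(name)
    f=210/np.tan(np.radians(p["fovy"])/2); p["f"]=f
    if "hand_eye" in p:
        T=np.eye(4);T[:3,:3]=s["tcp_rot"];T[:3,3]=s["tool_pos"]
        C=T@np.array(p["hand_eye"])
    else:
        C=np.eye(4);R=np.array(p["R"]);C[:3,:3]=R.T;C[:3,3]=-R.T@np.array(p["t"])
    p["C"]=C
    return p
def cloud(p):
    v,u=np.mgrid[0:420,0:560];d=p["depth"]
    c=np.stack([(u-p["cx"])/p["f"]*d,(v-p["cy"])/p["f"]*d,d],-1)
    return c@p["C"][:3,:3].T+p["C"][:3,3]
def save(p,n): cv2.imwrite("pics/"+n,p["frame"][:,:,::-1])
E
cat > a.py <<'E'
from h import *
np.set_printoptions(precision=1,suppress=True)
print(bot.get_state()["tcp_rot"])
for n in ("scene","top"):
    p=shot(n);save(p,n+"0.png");X=cloud(p);print(n,p["C"][:3,3])
    for t in "plate wide_die narrow_die punch shim cap pin tape oiler hexkey".split():
        for r in bot.silhouettes(t,p)[:4]:
            if r["conf"]<.3: continue
            m=r["mask"]&(p["depth"]>0); P=X[m]
            print(t,round(r["conf"],2),r["box"],m.sum(),np.median(P,0),np.percentile(P,3,0),np.percentile(P,97,0))
E
python3 a.py
```

```text
[[ 0.9  0.5 -0. ]
 [ 0.5 -0.9  0. ]
 [ 0.  -0.  -1. ]]
scene [1632.7 -275.2  827.2]
plate 0.87 [164.9, 200.5, 306.7, 246.0] 1767 [493.  -46.    7.5] [ 430.6 -232.8    3.3] [540.6 127.8  10.9]
plate 0.32 [116.1, 283.3, 169.5, 299.6] 214 [ 694.2 -305.4    7.9] [ 680.3 -374.     0.9] [ 713.7 -263.5   11.5]
wide_die 0.87 [168.3, 204.3, 211.4, 241.0] 1058 [ 515.5 -182.4   45.2] [ 466.2 -229.9    9.1] [ 528.3 -131.9   54.8]
narrow_die 0.7 [265.3, 181.4, 305.3, 213.6] 890 [478.1  91.9  47.9] [429.5  46.3  12.2] [491.9 144.7  55.4]
punch 0.76 [344.3, 156.7, 371.4, 183.6] 550 [407.5 359.1  38. ] [393.8 327.3   4.8] [417.6 394.4  75.4]
punch 0.52 [167.3, 206.8, 209.5, 240.0] 1078 [ 514.8 -181.5   45.2] [ 455.6 -230.2    5.8] [ 528.3 -130.9   54.8]
shim 0.57 [105.9, 216.3, 135.1, 232.7] 255 [ 413.5 -353.6   20. ] [ 380.6 -378.     4.4] [ 430.  -330.2   24.6]
cap 0.52 [127.4, 249.0, 143.4, 262.4] 175 [ 578.6 -330.6   23.3] [ 560.  -345.7    5.5] [ 588.2 -315.5   29.8]
pin 0.7 [415.0, 197.2, 430.4, 218.3] 178 [613.5 456.2  20.8] [575.8 449.3   7.9] [639.9 469.2  26.4]
pin 0.52 [385.6, 181.3, 409.
[... 1436 characters left out ...]
9.6, 217.9] 303 [603.9 249.7  19.7] [572.9 231.1  11. ] [632.6 270.7  24.9]
pin 0.7 [98.6, 188.4, 108.7, 220.3] 296 [600.8 456.2  20.1] [568.5 447.5  11.1] [634.5 469.1  25.3]
pin 0.52 [130.7, 211.5, 157.9, 225.3] 248 [566.7 355.   20.3] [552.4 323.2  15. ] [582.3 384.8  26. ]
tape 0.56 [286.1, 120.9, 319.4, 138.7] 532 [756.9 -25.3  46.7] [738.4 -56.    4.8] [779.6   6.4  51.6]
tape 0.53 [119.9, 280.7, 160.2, 297.9] 555 [400.9 355.3  36.5] [379.2 324.7   3.6] [414.6 392.2  74.6]
oiler 0.8 [152.3, 150.6, 175.7, 175.2] 474 [687.1 290.8  81.7] [672.  276.6  13.3] [709.4 312.2 124.9]
hexkey 0.66 [405.1, 153.5, 452.9, 162.8] 137 [ 694.4 -326.5    5.7] [ 683.8 -377.1   -1.3] [ 708.  -266.6   10.9]
```

```bash
python3 - <<'E'
import cv2
a=cv2.imread("pics/top0.png");cv2.imwrite("pics/top0c.png",cv2.resize(a[110:310,70:480],None,fx=1.95,fy=1.95,interpolation=2))
E
```

```text
(no output)
```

View pics/top0c.png

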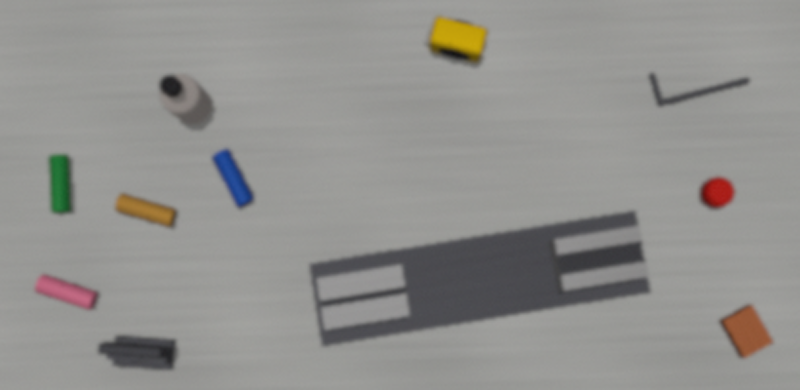

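View pics/scene0.png

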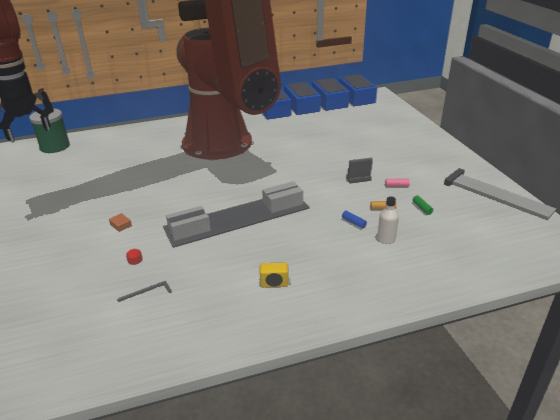

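```bash
cat >> h.py <<'E'
def plan(x,y,z,yaw=None,s=None,n=None):
    """tool-down; yaw = world direction (deg) of tool y axis (mod 180, nearest). prints n equal rows"""
    s=s or bot.get_state();R=np.array(s["tcp_rot"]);p=np.array(s["tool_pos"])
    c=np.degrees(np.arctan2(R[1,1],R[0,1])); d=0 if yaw is None else (yaw-c+90)%180-90
    # tool rotates about tool z (down): world turn +d -> tool turn -d
    D=np.array([x,y,z])-p
    N=n or int(np.ceil(max(np.abs(R.T@D).max()/48,abs(d)/4.9,1)))
    out=[]
    for i in range(N):
        a=np.radians(d*i/N);Rz=np.array([[np.cos(a),-np.sin(a),0],[np.sin(a),np.cos(a),0],[0,0,1]])
        v=(Rz@R).T@D/N/1000
        out.append([round(float(k),4) for k in v]+[0,0,round(-d/N/5,3)])
    print("from",p.round(1),"yaw",c.round(1),"turn",round(d,1),"N",N)
    for k in range(0,N,8): print(str(out[k:k+8]).replace(" ",""))
    if abs(d)>90: print("!!")
E
python3 - <<'E'
from h import *
np.set_printoptions(precision=2,suppress=True)
p=shot("wrist");print(p["fovy"],p["hand_eye"],p["cx"],p["cy"])
plan(440,-300,330)
E
```

```text
71.46318644379372 [[  -0.     -0.95   -0.32   82.27]
 [   1.     -0.      0.      0.61]
 [  -0.     -0.32    0.95 -142.95]
 [   0.      0.      0.      1.  ]] 282.3902893745744 212.60749535386978
from [ 271.6 -535.   231.3] yaw -63.1 turn 0 N 6
[[0.0428,-0.0222,-0.0164,0,0,0.0],[0.0428,-0.0222,-0.0164,0,0,0.0],[0.0428,-0.0222,-0.0164,0,0,0.0],[0.0428,-0.0222,-0.0164,0,0,0.0],[0.0428,-0.0222,-0.0164,0,0,0.0],[0.0428,-0.0222,-0.0164,0,0,0.0]]
```

>>> send_rows([
  [0.0428,-0.0222,-0.0164,0,0,0],
  [0.0428,-0.0222,-0.0164,0,0,0],
  [0.0428,-0.0222,-0.0164,0,0,0],
  [0.0428,-0.0222,-0.0164,0,0,0],
  [0.0428,-0.0222,-0.0164,0,0,0],
  [0.0428,-0.0222,-0.0164,0,0,0],
  [0,0,0,0,0,0],
  [0,0,0,0,0,0],
], fingers=1)

```text
time: 1.95
tool_pos: [438.0, -303.6, 328.5]
tcp_rot: [[0.891, 0.455, 0.001], [0.455, -0.891, -0.001], [0.0, 0.001, -1.0]]
force: [-0.8, -0.3, -1.0]
grip_width: 85.6
gripper_force: 0.0
```

```bash
cat >> h.py <<'E'
def top(P,h0,h1):
    """min-area rect of points with height in h0..h1: centre, (w,l), deg of long side"""
    Q=P[(P[:,2]>h0)&(P[:,2]<h1)]
    m=np.median(Q[:,:2],0);Q=Q[np.linalg.norm(Q[:,:2]-m,axis=1)<80]
    (c,wh,a)=cv2.minAreaRect(Q[:,:2].astype(np.float32))
    if wh[0]<wh[1]: a+=90
    return np.array(c).round(1),np.sort(wh).round(1),round(((a+90)%180)-90,1),"med",np.median(Q,0).round(1),len(Q)
def look(cam,things,name=None,mc=.3):
    p=shot(cam);X=cloud(p)
    if name: save(p,name)
    for t,h0,h1 in things:
        for r in bot.silhouettes(t,p)[:4]:
            if r["conf"]<mc: continue
            m=cv2.erode(r["mask"].astype(np.uint8),np.ones((3,3)))>0
            P=X[m&(p["depth"]>0)]
            if len(P)<30: continue
            try: print(t,round(r["conf"],2),np.round(r["box"]),"z%.1f"%np.percentile(P[:,2],80),top(P,h0,h1))
            except Exception as e: print(t,e)
    return p,X
E
python3 - <<'E'
from h import *
np.set_printoptions(precision=1,suppress=True)
print(bot.get_state()["tool_pos"],bot.get_state()["grip_width"])
p,X=look("wrist",[("shim",14,28),("cap",18,34),("wide_die",44,58),("narrow_die",44,58),("plate",3,10)],"w1.png")
E
```

```text
[ 438.  -303.6  328.5] 85.61124341701554
shim 0.56 [288. 189. 315. 218.] z21.1 (array([ 402.8, -356.9]), array([36.5, 48.3]), 26.6, 'med', array([ 403.6, -356.4,   20.5]), 661)
cap 0.67 [288. 189. 315. 220.] z21.1 (array([ 402.7, -358. ]), array([37.7, 49.9]), 27.5, 'med', array([ 403.2, -357.1,   20.5]), 684)
wide_die 0.83 [179.  61. 266. 131.] z51.6 (array([ 493. , -183.3]), array([56.6, 98.6]), -82.4, 'med', array([ 495.1, -182.7,   50.9]), 2785)
wide_die 0.71 [341.   0. 419.  20.] z8.8 (array([0., 0.]), array([0., 0.]), 0.0, 'med', array([nan, nan, nan]), 0)
narrow_die 0.96 [ 0.  0. 71. 63.] z51.3 (array([459.7,  71.3]), array([55.9, 58.1]), 7.8, 'med', array([459. ,  67.6,  50.7]), 2257)
  return _methods._mean(a, axis=axis, dtype=dtype,
  ret = um.true_divide(
```

View pics/w1.png

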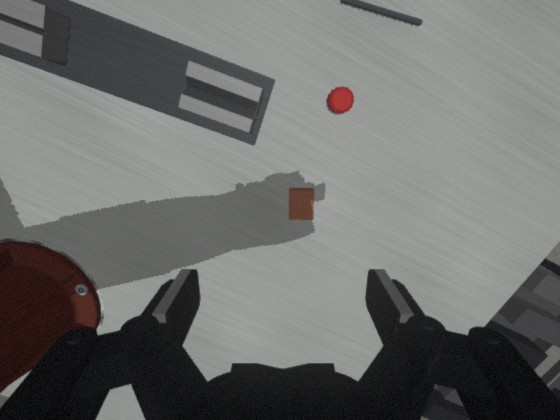

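```bash
python3 - <<'E'
from h import *
plan(403,-357.3,70,n=7)
E
```

```text
from [ 436.5 -305.1  327.3] yaw -63.2 turn 0 N 7
[[-0.0076,0.0045,0.0368,0,0,0.0],[-0.0076,0.0045,0.0368,0,0,0.0],[-0.0076,0.0045,0.0368,0,0,0.0],[-0.0076,0.0045,0.0368,0,0,0.0],[-0.0076,0.0045,0.0368,0,0,0.0],[-0.0076,0.0045,0.0368,0,0,0.0],[-0.0076,0.0045,0.0368,0,0,0.0]]
```

>>> send_rows([
  [-0.0076,0.0045,0.0368,0,0,0],
  [-0.0076,0.0045,0.0368,0,0,0],
  [-0.0076,0.0045,0.0368,0,0,0],
  [-0.0076,0.0045,0.0368,0,0,0],
  [-0.0076,0.0045,0.0368,0,0,0],
  [-0.0076,0.0045,0.0368,0,0,0],
  [-0.0076,0.0045,0.0368,0,0,0],
  [0,0,0,0,0,0],
])

```text
time: 3.05
tool_pos: [400.9, -354.4, 65.0]
tcp_rot: [[0.893, 0.451, -0.005], [0.451, -0.893, 0.007], [-0.001, -0.008, -1.0]]
force: [-0.5, 0.5, -0.3]
grip_width: 85.7
gripper_force: 0.0
```

>>> send_rows([
  [0,0,0,0,0,0],
  [0,0,0,0,0,0],
])

```text
time: 3.25
tool_pos: [404.9, -357.5, 72.8]
tcp_rot: [[0.892, 0.453, 0.002], [0.453, -0.892, -0.002], [0.0, 0.003, -1.0]]
force: [1.4, -0.4, 0.5]
grip_width: 85.3
gripper_force: 0.0
```

```bash
python3 - <<'E'
from h import *
look("wrist",[("shim",14,28)],"w2.png")
plan(403,-357.3,5,n=3)
E
```

```text
shim 0.78 [251. 201. 304. 268.] z20.9 (array([ 402.5, -357. ]), array([38.3, 49.5]), 26.6, 'med', array([ 404.4, -356.2,   20.4]), 3349)
from [ 405.1 -357.5   72.7] yaw -63.1 turn 0 N 3
[[-0.0006,-0.0004,0.0226,0,0,0.0],[-0.0006,-0.0004,0.0226,0,0,0.0],[-0.0006,-0.0004,0.0226,0,0,0.0]]
```

View pics/w2.png

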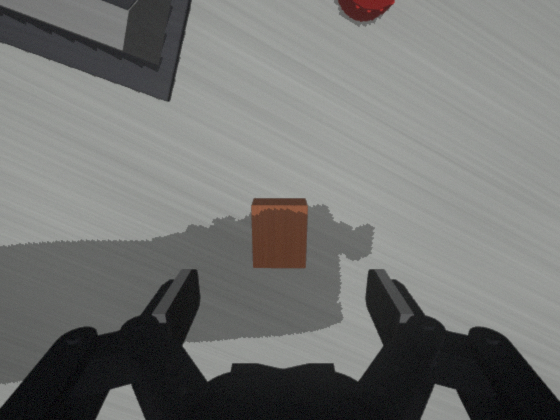

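>>> send_rows([
  [-0.0005,-0.0004,0.02,0,0,0],
  [-0.0005,-0.0004,0.02,0,0,0],
  [-0.0005,0,0.015,0,0,0],
  [0,0,0.008,0,0,0],
  [0,0,0.003,0,0,0],
  [0,0,0,0,0,0],
  [0,0,0,0,0,0],
])

```text
time: 4.05
tool_pos: [402.8, -356.9, 5.2]
tcp_rot: [[0.892, 0.453, 0.001], [0.453, -0.892, -0.001], [0.0, 0.001, -1.0]]
force: [-0.5, -0.0, -0.0]
grip_width: 85.3
gripper_force: 0.0
```

>>> send_rows([
  [0,0,0,0,0,0],
  [0,0,0,0,0,0],
  [0,0,0,0,0,0],
  [0,0,0,0,0,0],
  [0,0,0,0,0,0],
  [0,0,0,0,0,0],
], fingers=0, newtons=50)

```text
time: 4.65
tool_pos: [402.5, -356.5, 4.8]
tcp_rot: [[0.892, 0.453, 0.0], [0.453, -0.892, -0.0], [0.0, 0.0, -1.0]]
force: [-1.7, 3.0, 5.8]
grip_width: 38.9
gripper_force: 52.1
```

```bash
python3 - <<'E'
from h import *
s=bot.get_state();plan(474.5,-44.3,s["tool_pos"][2])
E
```

```text
from [ 402.5 -356.5    4.8] yaw -63.1 turn 0 N 6
[[0.0343,-0.041,-0.0,0,0,0.0],[0.0343,-0.041,-0.0,0,0,0.0],[0.0343,-0.041,-0.0,0,0,0.0],[0.0343,-0.041,-0.0,0,0,0.0],[0.0343,-0.041,-0.0,0,0,0.0],[0.0343,-0.041,-0.0,0,0,0.0]]
```

>>> send_rows([
  [0,0,-0.015,0,0,0],
  [0,0,-0.03,0,0,0],
  [0,0,-0.03,0,0,0],
  [0,0,-0.02,0,0,0],
  [0,0,0,0,0,0],
])

```text
time: 5.15
tool_pos: [403.5, -358.0, 102.9]
tcp_rot: [[0.892, 0.453, 0.003], [0.453, -0.892, -0.004], [0.001, 0.005, -1.0]]
force: [0.3, 0.3, -5.0]
grip_width: 38.5
gripper_force: 51.8
```

>>> send_rows([
  [0.0165,-0.0197,0,0,0,0],
  [0.0288,-0.0344,0,0,0,0],
  [0.0288,-0.0344,0,0,0,0],
  [0.0288,-0.0344,0,0,0,0],
  [0.0288,-0.0344,0,0,0,0],
  [0.0288,-0.0344,0,0,0,0],
  [0.0288,-0.0344,0,0,0,0],
  [0.0165,-0.0197,0,0,0,0],
])

```text
time: 5.95
tool_pos: [473.9, -40.8, 97.9]
tcp_rot: [[0.891, 0.454, -0.002], [0.454, -0.891, 0.001], [-0.001, -0.002, -1.0]]
force: [1.1, -0.6, -4.0]
grip_width: 38.4
gripper_force: 52.0
```

>>> send_rows([
  [0,0,0.015,0,0,0],
  [0,0,0.02,0,0,0],
  [0,0,0.015,0,0,0],
  [0,0,0,0,0,0],
  [0,0,0,0,0,0],
])

```text
time: 6.45
tool_pos: [474.0, -44.4, 48.8]
tcp_rot: [[0.892, 0.452, -0.001], [0.452, -0.892, 0.0], [-0.001, -0.001, -1.0]]
force: [-0.2, -0.1, -3.8]
grip_width: 38.7
gripper_force: 51.9
```

```bash
python3 - <<'E'
from h import *
look("wrist",[("wide_die",44,58),("narrow_die",44,58),("cap",18,34)])
look("top",[("wide_die",44,58),("narrow_die",44,58)])
print(bot.get_state()["grip_width"],bot.get_state()["gripper_force"])
plan(474.5,-44.3,12,n=1)
E
```

```text
wide_die 0.92 [384. 245. 560. 398.] z51.5 (array([ 493.6, -181.7]), array([ 59.3, 102.4]), -83.7, 'med', array([ 501.7, -179.6,   51.1]), 8799)
narrow_die 0.6 [  0. 103. 163. 268.] z51.6 (array([458.7,  76.8]), array([60.7, 63.8]), -82.5, 'med', array([463.4,  73.7,  51.1]), 13968)
wide_die 0.85 [391. 228. 402. 253.] z50.3 (array([ 496.8, -221.2]), array([20.1, 52.2]), -2.3, 'med', array([ 484.4, -221.2,   48.8]), 116)
narrow_die 0.81 [233. 246. 282. 280.] z51.2 (array([454.9,  95.2]), array([56.7, 97.3]), -82.5, 'med', array([454.6,  95.7,  49.4]), 1049)
38.50431426224908 51.93155586719513
from [475.  -44.3  49.8] yaw -63.1 turn 0 N 1
[[-0.0004,-0.0003,0.0378,0,0,0.0]]
```

>>> send_rows([
  [0,0,0.012,0,0,0],
  [0,0,0.012,0,0,0],
  [0,0,0.008,0,0,0],
  [0,0,0.003,0,0,0],
  [0,0,0.002,0,0,0],
  [0,0,0,0,0,0],
  [0,0,0,0,0,0],
])

```text
time: 7.5
tool_pos: [474.9, -44.2, 12.6]
tcp_rot: [[0.892, 0.453, 0.001], [0.453, -0.892, -0.0], [0.0, 0.0, -1.0]]
force: [-0.1, 0.6, -4.2]
grip_width: 38.9
gripper_force: 51.9
```

>>> send_rows([
  [0,0,0.001,0,0,0],
  [0,0,0.0005,0,0,0],
  [0,0,0,0,0,0],
])

```text
time: 7.8
tool_pos: [474.7, -44.1, 10.9]
tcp_rot: [[0.892, 0.453, 0.0], [0.453, -0.892, -0.0], [0.0, 0.0, -1.0]]
force: [-0.3, 0.4, -3.6]
grip_width: 38.2
gripper_force: 52.0
```

>>> send_rows([
  [0,0,0,0,0,0],
  [0,0,0,0,0,0],
  [0,0,0,0,0,0],
  [0,0,0,0,0,0],
], fingers=1)

```text
time: 8.2
tool_pos: [474.9, -44.2, 11.1]
tcp_rot: [[0.892, 0.453, 0.001], [0.453, -0.892, -0.0], [0.0, 0.001, -1.0]]
force: [-0.1, 0.5, 0.7]
grip_width: 84.9
gripper_force: 0.0
```

>>> send_rows([
  [0,0,-0.015,0,0,0],
  [0,0,-0.03,0,0,0],
  [0,0,-0.03,0,0,0],
  [0,0,-0.03,0,0,0],
  [0,0,-0.02,0,0,0],
  [0,0,0,0,0,0],
  [0,0,0,0,0,0],
])

```text
time: 8.9
tool_pos: [474.8, -44.1, 135.7]
tcp_rot: [[0.892, 0.453, 0.0], [0.453, -0.892, -0.0], [0.0, 0.0, -1.0]]
force: [0.6, 0.3, 0.3]
grip_width: 85.0
gripper_force: 0.0
```

```bash
python3 - <<'E'
from h import *
look("wrist",[("shim",20,32)],"w3.png")
look("top",[("cap",18,34),("shim",20,32)])
plan(569,-329,140,n=8)
E
```

```text
shim 0.92 [258. 183. 304. 234.] z26.9 (array([475.2, -45. ]), array([38.7, 48.6]), 26.4, 'med', array([476.9, -44.4,  26.3]), 2153)
cap 0.75 [429. 201. 449. 216.] z25.5 (array([ 567.9, -330. ]), array([29.2, 29.3]), 39.2, 'med', array([ 567.6, -329.3,   24. ]), 146)
from [474.  -43.8 134.7] yaw -63.1 turn 0 N 8
[[-0.0056,0.0372,-0.0007,0,0,0.0],[-0.0056,0.0372,-0.0007,0,0,0.0],[-0.0056,0.0372,-0.0007,0,0,0.0],[-0.0056,0.0372,-0.0007,0,0,0.0],[-0.0056,0.0372,-0.0007,0,0,0.0],[-0.0056,0.0372,-0.0007,0,0,0.0],[-0.0056,0.0372,-0.0007,0,0,0.0],[-0.0056,0.0372,-0.0007,0,0,0.0]]
```

>>> send_rows([
  [-0.004,0.02,0,0,0,0],
  [-0.0063,0.043,-0.001,0,0,0],
  [-0.0063,0.043,-0.001,0,0,0],
  [-0.0063,0.043,-0.001,0,0,0],
  [-0.0063,0.043,-0.001,0,0,0],
  [-0.0063,0.043,-0.001,0,0,0],
  [-0.0063,0.043,0,0,0,0],
  [-0.003,0.02,0,0,0,0],
])

```text
time: 9.95
tool_pos: [569.5, -333.3, 139.4]
tcp_rot: [[0.893, 0.451, -0.001], [0.451, -0.893, 0.0], [-0.001, -0.0, -1.0]]
force: [0.3, 0.3, 0.3]
grip_width: 85.4
gripper_force: 0.0
```

>>> send_rows([
  [0,0,0.02,0,0,0],
  [0,0,0.01,0,0,0],
  [0,0,0,0,0,0],
  [0,0,0,0,0,0],
])

```text
time: 10.35
tool_pos: [569.3, -329.3, 110.7]
tcp_rot: [[0.891, 0.453, -0.001], [0.453, -0.891, 0.0], [-0.0, -0.001, -1.0]]
force: [0.2, -0.3, 1.0]
grip_width: 85.3
gripper_force: 0.0
```

```bash
python3 - <<'E'
from h import *
look("wrist",[("cap",22,34)],"w4.png")
plan(568.5,-329,5,n=1)
E
```

```text
cap 0.9 [262. 194. 310. 240.] z26.7 (array([ 569.4, -332.1]), array([32.8, 33.4]), 27.3, 'med', array([ 570.4, -331.9,   26.1]), 1190)
from [ 569.9 -329.9  111.8] yaw -63.0 turn 0 N 1
[[-0.0009,-0.0015,0.1068,0,0,0.0]]
```

View pics/w4.png

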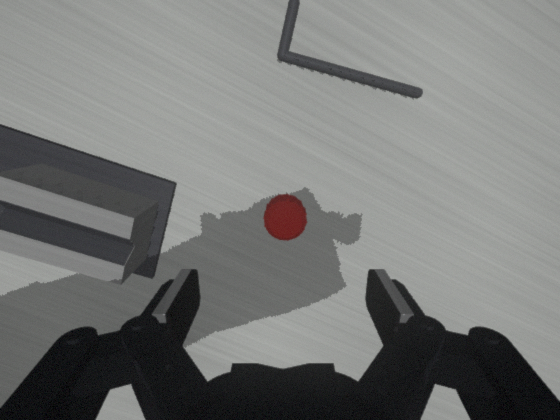

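>>> send_rows([
  [-0.0013,0.001,0.015,0,0,0],
  [0,0,0.03,0,0,0],
  [0,0,0.03,0,0,0],
  [0,0,0.019,0,0,0],
  [0,0,0.01,0,0,0],
  [0,0,0.003,0,0,0],
  [0,0,0,0,0,0],
  [0,0,0,0,0,0],
])

```text
time: 11.25
tool_pos: [569.6, -332.2, 5.2]
tcp_rot: [[0.892, 0.453, 0.002], [0.453, -0.892, -0.001], [0.001, 0.002, -1.0]]
force: [0.4, -0.2, 1.4]
grip_width: 85.5
gripper_force: 0.0
```

>>> send_rows([
  [0,0,0,0,0,0],
  [0,0,0,0,0,0],
  [0,0,0,0,0,0],
  [0,0,0,0,0,0],
  [0,0,0,0,0,0],
  [0,0,0,0,0,0],
], fingers=0, newtons=30)

```text
time: 11.85
tool_pos: [569.1, -331.8, 4.4]
tcp_rot: [[0.892, 0.453, 0.001], [0.453, -0.892, -0.001], [0.0, 0.001, -1.0]]
force: [-0.2, 0.4, 4.7]
grip_width: 34.9
gripper_force: 30.3
```

>>> send_rows([
  [0,0,-0.015,0,0,0],
  [0,0,-0.03,0,0,0],
  [0,0,-0.03,0,0,0],
  [0,0,-0.03,0,0,0],
  [0,0,-0.015,0,0,0],
  [0,0,0,0,0,0],
  [0,0,0,0,0,0],
])

```text
time: 12.55
tool_pos: [568.6, -331.3, 122.8]
tcp_rot: [[0.892, 0.453, -0.001], [0.453, -0.892, 0.001], [-0.0, -0.001, -1.0]]
force: [0.3, 0.4, -0.7]
grip_width: 34.6
gripper_force: 30.0
```

```bash
python3 - <<'E'
from h import *
plan(475.1,-44.9,120,n=8)
E
```

```text
from [ 568.6 -331.3  122.8] yaw -63.1 turn 0 N 8
[[0.0058,-0.0372,0.0004,0,0,0.0],[0.0058,-0.0372,0.0004,0,0,0.0],[0.0058,-0.0372,0.0004,0,0,0.0],[0.0058,-0.0372,0.0004,0,0,0.0],[0.0058,-0.0372,0.0004,0,0,0.0],[0.0058,-0.0372,0.0004,0,0,0.0],[0.0058,-0.0372,0.0004,0,0,0.0],[0.0058,-0.0372,0.0004,0,0,0.0]]
```

>>> send_rows([
  [0.003,-0.02,0,0,0,0],
  [0.0067,-0.043,0,0,0,0],
  [0.0067,-0.043,0,0,0,0],
  [0.0067,-0.043,0,0,0,0],
  [0.0067,-0.043,0,0,0,0],
  [0.0067,-0.043,0,0,0,0],
  [0.0067,-0.043,0,0,0,0],
  [0.0032,-0.0196,0,0,0,0],
])

```text
time: 13.35
tool_pos: [473.1, -42.0, 121.5]
tcp_rot: [[0.891, 0.454, -0.004], [0.454, -0.891, 0.002], [-0.002, -0.003, -1.0]]
force: [0.3, -0.7, -0.0]
grip_width: 34.7
gripper_force: 30.1
```

>>> send_rows([
  [0,0,0.015,0,0,0],
  [0,0,0.025,0,0,0],
  [0,0,0.02,0,0,0],
  [0,0,0.01,0,0,0],
  [0,0,0,0,0,0],
  [0,0,0,0,0,0],
  [0,0,0,0,0,0],
])

```text
time: 14.05
tool_pos: [476.2, -45.6, 54.6]
tcp_rot: [[0.892, 0.452, 0.001], [0.452, -0.892, -0.001], [0.001, 0.001, -1.0]]
force: [0.0, -0.6, -0.1]
grip_width: 34.4
gripper_force: 30.1
```

```bash
python3 - <<'E'
from h import *
look("wrist",[("shim",20,32),("cap",22,90)],"w5.png")
plan(475.1,-44.9,31,n=1)
E
```

```text
shim 0.68 [246. 208. 309. 260.] z26.8 (array([484.2, -40.3]), array([29.1, 38.7]), -62.6, 'med', array([488.5, -36.5,  26.3]), 1995)
cap 0.88 [243. 242. 323. 323.] z76.9 (array([477.4, -45.9]), array([33.3, 33.6]), 26.6, 'med', array([481.7, -44. ,  76. ]), 4270)
from [476.1 -45.5  54.6] yaw -63.1 turn 0 N 1
[[-0.0006,-0.001,0.0236,0,0,0.0]]
```

View pics/w5.png

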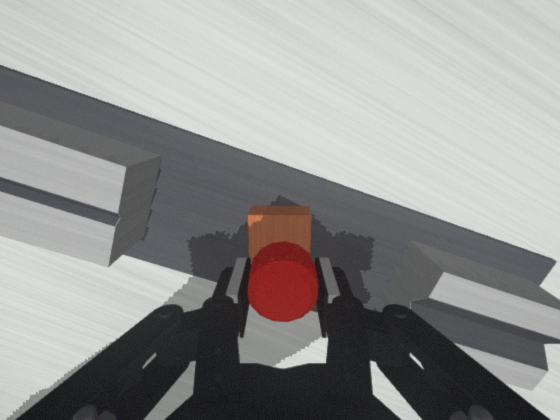

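>>> send_rows([
  [-0.001,-0.0005,0.008,0,0,0],
  [-0.0005,-0.0005,0.008,0,0,0],
  [0,0,0.004,0,0,0],
  [0,0,0.002,0,0,0],
  [0,0,0.002,0,0,0],
  [0,0,0,0,0,0],
  [0,0,0,0,0,0],
])

```text
time: 14.9
tool_pos: [473.5, -44.9, 30.3]
tcp_rot: [[0.892, 0.453, -0.0], [0.453, -0.892, -0.0], [-0.0, -0.0, -1.0]]
force: [-4.0, 1.4, 6.6]
grip_width: 34.8
gripper_force: 30.7
```

>>> send_rows([
  [0,0,0,0,0,0],
  [0,0,0,0,0,0],
])

```text
time: 15.1
tool_pos: [473.6, -44.9, 30.3]
tcp_rot: [[0.892, 0.453, -0.0], [0.453, -0.892, -0.0], [-0.0, -0.0, -1.0]]
force: [-4.4, 1.2, 6.2]
grip_width: 35.0
gripper_force: 30.7
```

>>> send_rows([
  [0,0,0,0,0,0],
  [0,0,0,0,0,0],
  [0,0,0,0,0,0],
  [0,0,0,0,0,0],
], fingers=1)

```text
time: 15.5
tool_pos: [473.7, -45.0, 29.8]
tcp_rot: [[0.892, 0.453, 0.0], [0.453, -0.892, -0.0], [0.0, 0.0, -1.0]]
force: [0.9, -0.3, -0.3]
grip_width: 85.8
gripper_force: 0.0
```

>>> send_rows([
  [0,0,-0.015,0,0,0],
  [0,0,-0.03,0,0,0],
  [0,0,-0.04,0,0,0],
  [0,0,-0.04,0,0,0],
  [0,0,-0.03,0,0,0],
  [0,0,-0.01,0,0,0],
  [0,0,0,0,0,0],
])

```text
time: 16.2
tool_pos: [474.6, -45.3, 196.1]
tcp_rot: [[0.892, 0.453, 0.002], [0.453, -0.892, -0.001], [0.002, 0.002, -1.0]]
force: [0.6, 0.0, -0.5]
grip_width: 85.4
gripper_force: 0.0
```

```bash
python3 - <<'E'
from h import *
look("wrist",[("shim",20,32),("cap",48,58)],"w6.png")
look("top",[("pin",16,30)])
plan(540,340,180,n=12)
plan(540,340,180,yaw=-10,n=12)
print(bot.get_state()["qpos"])
E
```

```text
shim 0.55 [262. 170. 299. 216.] z26.9 (array([475.3, -45.2]), array([38.1, 48.5]), 27.2, 'med', array([491.8, -36.8,  26.3]), 430)
cap 0.74 [262. 179. 304. 219.] z52.8 (array([474.1, -45.7]), array([32.6, 33.2]), -29.7, 'med', array([474.9, -45.3,  52.1]), 805)
pin 0.69 [128. 210. 160. 226.] z22.6 (array([566.1, 353.8]), array([19. , 66.7]), 71.7, 'med', array([566.4, 354.2,  20.7]), 218)
pin 0.69 [178. 190. 201. 216.] z23.1 (array([601.5, 248.3]), array([17.6, 63. ]), 28.6, 'med', array([604. , 249.5,  21.1]), 182)
pin 0.68 [ 98. 193. 107. 220.] z22.8 (array([602.3, 457.3]), array([18.9, 64.4]), 2.1, 'med', array([603.1, 457.1,  20.6]), 193)
pin 0.6 [235. 244. 281. 279.] z51.1 (array([0., 0.]), array([0., 0.]), 0.0, 'med', array([nan, nan, nan]), 0)
from [472.9 -44.7 193.1] yaw -63.1 turn 0 N 12
[[0.0195,-0.0261,0.0011,0,0,0.0],[0.0195,-0.0261,0.0011,0,0,0.0],[0.0195,-0.0261,0.0011,0,0,0.0],[0.0195,-0.0261,0.0011,0,0,0.0],[0.0195,-0.0261,0.0011,0,0,0.0],[0.0195,-0.0261,0.0011,0,0,0.0],[0.0195,-0.0261,0.0011,0,0,0.0],[0.0195,-0.0261,0.0011,0,0,0.0]]
[[0.0195,-0.0261,0.0011,0,0,0.0],[0.0195,-0.0261,0.0011,0,0,0.0],[0.0195,-0.0261,0.0011,0,0,0.0],[0.0195,-0.0261,0.0011,0,0,0.0]]
from [472.9 -44.7 193.1] yaw -63.1 turn 53.1 N 12
[[0.0195,-0.0261,0.0011,0,0,np.float64(-0.885)],[0.0214,-0.0245,0.0011,0,0,np.float64(-0.885)],[0.0233,-0.0227,0.0011,0,0,np.float64(-0.885)],[0.025,-0.0209,0.0011,0,0,np.float64(-0.885)],[0.0265,-0.0189,0.0011,0,0,np.float64(-0.885)],[0.0279,-0.0168,0.0011,0,0,np.float64(-0.885)],[0.0291,-0.0146,0.0011,0,0,np.float64(-0.885)],[0.0301,-0.0123,0.0011,0,0,np.float64(-0.885)]]
[[0.031,-0.0099,0.0011,0,0,np.float64(-0.885)],[0.0317,-0.0075,0.001,0,0,np.float64(-0.885)],[0.0321,-0.0051,0.001,0,0,np.float64(-0.885)],[0.0324,-0.0026,0.001,0,0,np.float64(-0.885)]]
[-2.12283034e+01 -1.61911890e+01 -1.93541617e+01  8.69834756e+01
 -5.68040108e-03  1.31855870e+02]
  return _methods._mean(a, axis=axis, dtype=dtype,
  ret = um.true_divide(
```

```bash
sed -i 's/round(-d\/N\/5,3)/float(round(-d\/N\/5,3))/' h.py; python3 - <<'E'
from h import *
plan(566,354,130,yaw=-18.3,n=12)
E
```

```text
from [472.9 -44.7 193.1] yaw -63.1 turn 44.8 N 12
[[0.022,-0.0261,0.0053,0,0,-0.746],[0.0236,-0.0246,0.0053,0,0,-0.746],[0.0252,-0.023,0.0053,0,0,-0.746],[0.0266,-0.0213,0.0052,0,0,-0.746],[0.028,-0.0196,0.0052,0,0,-0.746],[0.0292,-0.0177,0.0052,0,0,-0.746],[0.0303,-0.0158,0.0052,0,0,-0.746],[0.0312,-0.0138,0.0052,0,0,-0.746]]
[[0.0321,-0.0117,0.0052,0,0,-0.746],[0.0327,-0.0096,0.0052,0,0,-0.746],[0.0333,-0.0074,0.0052,0,0,-0.746],[0.0337,-0.0053,0.0052,0,0,-0.746]]
```

>>> send_rows([
  [0.022,-0.0261,0.005,0,0,-0.746],
  [0.0236,-0.0246,0.005,0,0,-0.746],
  [0.0252,-0.023,0.005,0,0,-0.746],
  [0.0266,-0.0213,0.005,0,0,-0.746],
  [0.028,-0.0196,0.005,0,0,-0.746],
  [0.0292,-0.0177,0.005,0,0,-0.746],
  [0.0303,-0.0158,0.005,0,0,-0.746],
  [0.0312,-0.0138,0.005,0,0,-0.746],
])

```text
time: 17.25
tool_pos: [535.5, 222.3, 153.3]
tcp_rot: [[0.546, 0.838, -0.002], [0.838, -0.546, -0.0], [-0.001, -0.001, -1.0]]
force: [0.1, -0.2, 1.6]
grip_width: 85.3
gripper_force: 0.0
```

>>> send_rows([
  [0.0321,-0.0117,0.005,0,0,-0.746],
  [0.0327,-0.0096,0.005,0,0,-0.746],
  [0.0333,-0.0074,0.005,0,0,-0.746],
  [0.0337,-0.0053,0.005,0,0,-0.746],
  [0,0,0,0,0,0],
  [0,0,0,0,0,0],
  [0,0,0,0,0,0],
])

```text
time: 17.95
tool_pos: [566.8, 352.9, 134.3]
tcp_rot: [[0.315, 0.949, -0.001], [0.949, -0.315, -0.001], [-0.001, -0.001, -1.0]]
force: [-0.8, -0.1, 0.7]
grip_width: 85.4
gripper_force: 0.0
```

```bash
python3 - <<'E'
from h import *
look("wrist",[("pin",16,30)],"w7.png")
look("top",[("punch",50,80),("punch",2,16)])
plan(566,354,30,yaw=-18.3,n=1)
E
```

```text
pin 0.9 [123.  94. 162. 177.] z23.7 (array([473.3, 452.1]), array([22. , 67.6]), 70.3, 'med', array([475.6, 453.9,  22.7]), 2065)
pin 0.79 [241.  42. 327. 103.] z23.8 (array([602.8, 460.3]), array([21.5, 68. ]), 2.5, 'med', array([603.7, 459.8,  22.7]), 2429)
pin 0.78 [315. 254. 381. 312.] z23.7 (array([603.1, 253.6]), array([18.5, 68.3]), 26.3, 'med', array([601. , 254.3,  22.7]), 1127)
pin 0.72 [268. 164. 297. 242.] z23.9 (array([568. , 357.6]), array([21.5, 68.4]), 72.2, 'med', array([568.9, 360.1,  22.7]), 1694)
punch 0.93 [124. 283. 158. 300.] z70.6 (array([402.4, 354.8]), array([11.9, 61.5]), 84.0, 'med', array([403. , 351.5,  70.6]), 173)
punch 0.93 [124. 283. 158. 300.] z70.6 (array([397. , 358.8]), array([34.8, 67.3]), 87.1, 'med', array([390.3, 355. ,  12.1]), 145)
from [567.3 353.1 135.2] yaw -18.4 turn 0.1 N 1
[[0.0004,-0.0016,0.1052,0,0,-0.016]]
```

View pics/w7.png

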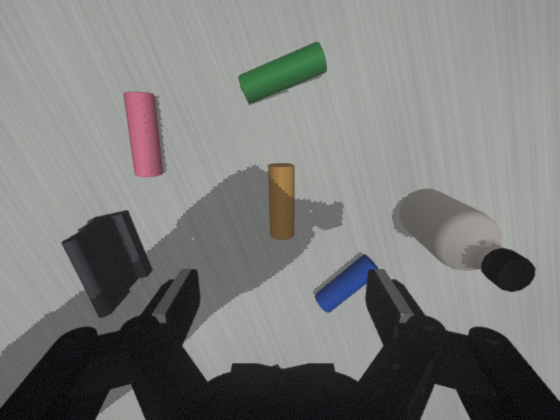

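>>> send_rows([
  [0.0015,-0.0005,0.015,0,0,0],
  [0.0015,0,0.035,0,0,0],
  [0,0,0.035,0,0,0],
  [0,0,0.025,0,0,0],
  [0,0,0.012,0,0,0],
  [0,0,0.005,0,0,0],
  [0,0,0,0,0,0],
  [0,0,0,0,0,0],
])

```text
time: 19.0
tool_pos: [568.6, 357.1, 9.3]
tcp_rot: [[0.314, 0.949, 0.002], [0.949, -0.314, 0.001], [0.001, 0.002, -1.0]]
force: [-0.4, 1.6, 0.1]
grip_width: 85.4
gripper_force: 0.0
```

>>> send_rows([
  [0,0,0,0,0,0],
  [0,0,0,0,0,0],
  [0,0,0,0,0,0],
  [0,0,0,0,0,0],
  [0,0,0,0,0,0],
  [0,0,0,0,0,0],
  [0,0,0,0,0,0],
], fingers=0, newtons=50)

```text
time: 19.7
tool_pos: [567.9, 356.8, 8.3]
tcp_rot: [[0.314, 0.949, 0.001], [0.949, -0.314, 0.0], [0.0, 0.001, -1.0]]
force: [-0.4, -0.6, 5.5]
grip_width: 21.8
gripper_force: 49.4
```

>>> send_rows([
  [0,0,-0.01,0,0,0],
  [0,0,-0.02,0,0,0],
  [0,0,-0.03,0,0,0],
  [0,0,-0.03,0,0,0],
  [0,0,-0.02,0,0,0],
  [0,0,-0.01,0,0,0],
  [0,0,0,0,0,0],
  [0,0,0,0,0,0],
])

```text
time: 20.5
tool_pos: [567.0, 356.5, 126.4]
tcp_rot: [[0.314, 0.949, -0.002], [0.949, -0.314, -0.001], [-0.001, -0.001, -1.0]]
force: [0.6, -0.8, -4.0]
grip_width: 22.1
gripper_force: 49.2
```

```bash
python3 - <<'E'
from h import *
p,X=look("wrist",[("pin",100,160)],"w8.png")
a=p["frame"][150:400,150:420];cv2.imwrite("pics/w8c.png",cv2.resize(a[:,:,::-1],None,fx=2,fy=2))
s=bot.get_state();print(s["grip_width"],s["gripper_force"])
plan(493.3,-182.2,s["tool_pos"][2]+5,yaw=7.7,n=16)
E
```

```text
pin 0.84 [242.  44. 331. 107.] z23.8 (array([0., 0.]), array([0., 0.]), 0.0, 'med', array([nan, nan, nan]), 0)
pin 0.64 [338. 261. 385. 305.] z23.8 (array([0., 0.]), array([0., 0.]), 0.0, 'med', array([nan, nan, nan]), 0)
pin 0.6 [119.  92. 160. 184.] z23.8 (array([0., 0.]), array([0., 0.]), 0.0, 'med', array([nan, nan, nan]), 0)
pin 0.56 [259. 206. 306. 342.] z141.9 (array([567.9, 357.1]), array([22.5, 69.6]), 72.1, 'med', array([569.7, 364.2, 140.8]), 5174)
22.052689499841197 49.24270749092102
from [566.7 356.4 125.8] yaw -18.3 turn 26.0 N 16
[[-0.0334,0.0062,-0.0003,0,0,-0.325],[-0.0336,0.0053,-0.0003,0,0,-0.325],[-0.0337,0.0043,-0.0003,0,0,-0.325],[-0.0338,0.0034,-0.0003,0,0,-0.325],[-0.0339,0.0024,-0.0003,0,0,-0.325],[-0.0339,0.0014,-0.0003,0,0,-0.325],[-0.034,0.0005,-0.0003,0,0,-0.325],[-0.034,-0.0005,-0.0002,0,0,-0.325]]
[[-0.0339,-0.0015,-0.0002,0,0,-0.325],[-0.0339,-0.0024,-0.0002,0,0,-0.325],[-0.0338,-0.0034,-0.0002,0,0,-0.325],[-0.0337,-0.0043,-0.0002,0,0,-0.325],[-0.0336,-0.0053,-0.0002,0,0,-0.325],[-0.0334,-0.0062,-0.0002,0,0,-0.325],[-0.0332,-0.0072,-0.0002,0,0,-0.325],[-0.033,-0.0081,-0.0002,0,0,-0.325]]
  return _methods._mean(a, axis=axis, dtype=dtype,
  ret = um.true_divide(
```

View pics/w8c.png

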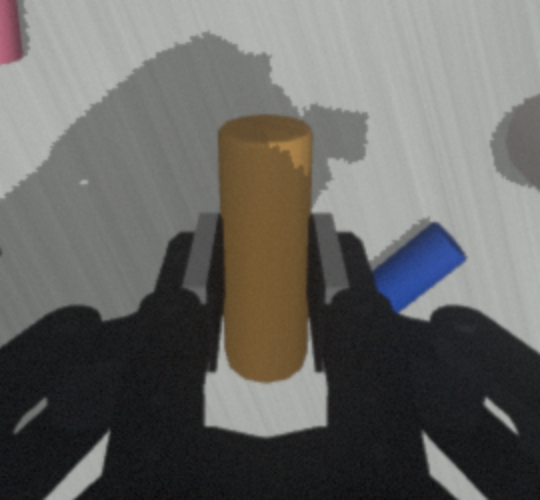

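>>> send_rows([
  [-0.0334,0.0062,0,0,0,-0.325],
  [-0.0336,0.0053,0,0,0,-0.325],
  [-0.0337,0.0043,0,0,0,-0.325],
  [-0.0338,0.0034,0,0,0,-0.325],
  [-0.0339,0.0024,0,0,0,-0.325],
  [-0.0339,0.0014,0,0,0,-0.325],
  [-0.034,0.0005,0,0,0,-0.325],
  [-0.034,-0.0005,0,0,0,-0.325],
])

```text
time: 21.4
tool_pos: [529.7, 86.2, 126.5]
tcp_rot: [[0.092, 0.996, -0.002], [0.996, -0.092, 0.0], [-0.0, -0.002, -1.0]]
force: [0.0, -0.2, -2.9]
grip_width: 21.8
gripper_force: 49.4
```

>>> send_rows([
  [-0.0339,-0.0015,0,0,0,-0.325],
  [-0.0339,-0.0024,0,0,0,-0.325],
  [-0.0338,-0.0034,0,0,0,-0.325],
  [-0.0337,-0.0043,0,0,0,-0.325],
  [-0.0336,-0.0053,0,0,0,-0.325],
  [-0.0334,-0.0062,0,0,0,-0.325],
  [-0.0332,-0.0072,0,0,0,-0.325],
  [-0.033,-0.0081,0,0,0,-0.325],
])

```text
time: 22.2
tool_pos: [493.1, -182.9, 126.6]
tcp_rot: [[-0.135, 0.991, -0.001], [0.991, 0.135, 0.001], [0.001, -0.001, -1.0]]
force: [-0.2, -0.4, -3.3]
grip_width: 21.8
gripper_force: 49.4
```

>>> send_rows([
  [0,0,0.01,0,0,0],
  [0,0,0.02,0,0,0],
  [0,0,0.01,0,0,0],
  [0,0,0,0,0,0],
  [0,0,0,0,0,0],
  [0,0,0,0,0,0],
])

```text
time: 22.8
tool_pos: [494.5, -181.8, 88.6]
tcp_rot: [[-0.134, 0.991, 0.001], [0.991, 0.134, -0.001], [-0.001, 0.001, -1.0]]
force: [-0.2, -0.7, -2.8]
grip_width: 21.7
gripper_force: 49.4
```

```bash
python3 - <<'E'
from h import *
p,X=look("wrist",[("wide_die",44,58),("pin",90,130)],"w9.png")
a=p["frame"][150:420,100:480];cv2.imwrite("pics/w9c.png",cv2.resize(a[:,:,::-1],None,fx=2,fy=2))
plan(493.3,-183,60,yaw=7.7,n=1)
E
```

```text
pin 0.81 [261. 207. 306. 344.] z104.2 (array([ 495. , -180.9]), array([22.3, 69.3]), -81.2, 'med', array([ 494.2, -174.4,  103.1]), 5021)
from [ 494.5 -182.    88.5] yaw 7.7 turn 0.0 N 1
[[-0.0008,-0.0013,0.0285,0,0,-0.001]]
```

View pics/w9c.png

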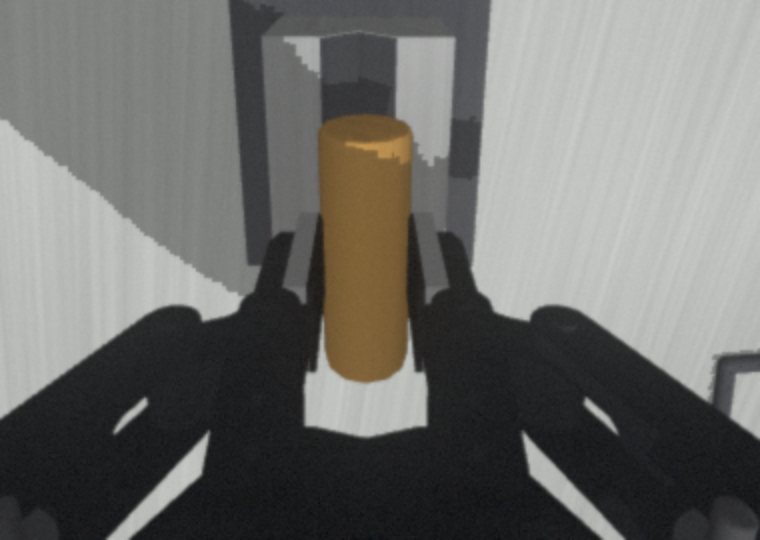

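>>> send_rows([
  [-0.001,-0.0013,0.01,0,0,0],
  [0,0,0.012,0,0,0],
  [0,0,0.008,0,0,0],
  [0,0,0.003,0,0,0],
  [0,0,0.001,0,0,0],
  [0,0,0,0,0,0],
  [0,0,0,0,0,0],
  [0,0,0,0,0,0],
])

```text
time: 23.75
tool_pos: [493.2, -183.3, 54.2]
tcp_rot: [[-0.134, 0.991, 0.001], [0.991, 0.134, -0.0], [-0.001, 0.001, -1.0]]
force: [0.1, -0.4, -2.9]
grip_width: 22.0
gripper_force: 49.4
```

Go 1 mm lower, then release and rise.

>>> send_rows([
  [0,0,0.0007,0,0,0],
  [0,0,0.0005,0,0,0],
  [0,0,0,0,0,0],
])

```text
time: 24.05
tool_pos: [493.0, -183.2, 52.9]
tcp_rot: [[-0.134, 0.991, 0.0], [0.991, 0.134, -0.0], [-0.0, 0.0, -1.0]]
force: [-0.7, 0.3, -0.9]
grip_width: 22.1
gripper_force: 49.8
```

>>> send_rows([
  [0,0,0,0,0,0],
  [0,0,0,0,0,0],
  [0,0,0,0,0,0],
  [0,0,0,0,0,0],
  [0,0,0,0,0,0],
], fingers=1)

```text
time: 24.55
tool_pos: [492.9, -183.1, 52.7]
tcp_rot: [[-0.134, 0.991, 0.0], [0.991, 0.134, -0.0], [-0.0, 0.0, -1.0]]
force: [0.0, 0.6, -0.3]
grip_width: 85.4
gripper_force: 0.0
```

>>> send_rows([
  [0,0,-0.01,0,0,0],
  [0,0,-0.03,0,0,0],
  [0,0,-0.04,0,0,0],
  [0,0,-0.04,0,0,0],
  [0,0,-0.02,0,0,0],
  [0,0,0,0,0,0],
  [0,0,0,0,0,0],
])

```text
time: 25.25
tool_pos: [493.1, -183.2, 193.1]
tcp_rot: [[-0.134, 0.991, 0.001], [0.991, 0.134, -0.001], [-0.001, 0.001, -1.0]]
force: [0.1, 0.2, -1.0]
grip_width: 85.6
gripper_force: 0.0
```

```bash
python3 - <<'E'
from h import *
look("wrist",[("wide_die",44,54),("pin",58,75)],"w10.png")
plan(400,352,180,yaw=-4.5,n=16)
E
```

```text
wide_die 0.71 [250. 146. 314. 247.] z51.9 (array([ 492.6, -182.1]), array([ 58. , 100.2]), -82.2, 'med', array([ 490.5, -172.4,   51.3]), 3368)
pin 0.94 [272. 164. 295. 240.] z67.9 (array([ 492.8, -182.4]), array([22.1, 68.1]), -81.6, 'med', array([ 492.3, -180.5,   66.7]), 1424)
pin 0.44 [526.  46. 560. 111.] z29.2 (array([0., 0.]), array([0., 0.]), 0.0, 'med', array([nan, nan, nan]), 0)
from [ 492.3 -182.7  191.3] yaw 7.7 turn -12.2 N 16
[[0.0339,-0.0013,0.0008,0,0,0.152],[0.0339,-0.0017,0.0008,0,0,0.152],[0.0338,-0.0022,0.0008,0,0,0.152],[0.0338,-0.0026,0.0008,0,0,0.152],[0.0338,-0.0031,0.0008,0,0,0.152],[0.0337,-0.0035,0.0008,0,0,0.152],[0.0337,-0.0039,0.0008,0,0,0.152],[0.0336,-0.0044,0.0008,0,0,0.152]]
[[0.0336,-0.0048,0.0008,0,0,0.152],[0.0335,-0.0053,0.0008,0,0,0.152],[0.0334,-0.0057,0.0008,0,0,0.152],[0.0333,-0.0062,0.0008,0,0,0.152],[0.0333,-0.0066,0.0008,0,0,0.152],[0.0332,-0.0071,0.0008,0,0,0.152],[0.0331,-0.0075,0.0008,0,0,0.152],[0.033,-0.0079,0.0008,0,0,0.152]]
  return _methods._mean(a, axis=axis, dtype=dtype,
  ret = um.true_divide(
```

View pics/w10.png

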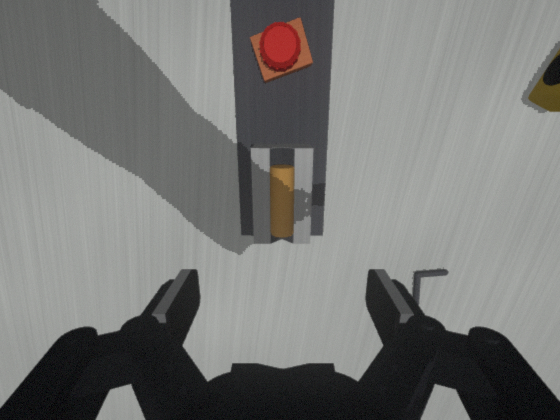

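>>> send_rows([
  [0.0339,-0.0013,0,0,0,0.152],
  [0.0339,-0.0017,0,0,0,0.152],
  [0.0338,-0.0022,0,0,0,0.152],
  [0.0338,-0.0026,0,0,0,0.152],
  [0.0338,-0.0031,0,0,0,0.152],
  [0.0337,-0.0035,0,0,0,0.152],
  [0.0337,-0.0039,0,0,0,0.152],
  [0.0336,-0.0044,0,0,0,0.152],
])

```text
time: 26.2
tool_pos: [445.6, 85.5, 191.5]
tcp_rot: [[-0.027, 1.0, -0.002], [1.0, 0.027, 0.0], [0.0, -0.002, -1.0]]
force: [0.7, -1.1, 0.7]
grip_width: 85.1
gripper_force: 0.0
```

>>> send_rows([
  [0.0336,-0.0048,0,0,0,0.152],
  [0.0335,-0.0053,0,0,0,0.152],
  [0.0334,-0.0057,0,0,0,0.152],
  [0.0333,-0.0062,0,0,0,0.152],
  [0.0333,-0.0066,0,0,0,0.152],
  [0.0332,-0.0071,0,0,0,0.152],
  [0.0331,-0.0075,0,0,0,0.152],
  [0.033,-0.0079,0,0,0,0.152],
])

```text
time: 27.0
tool_pos: [399.4, 352.8, 191.4]
tcp_rot: [[0.079, 0.997, -0.002], [0.997, -0.079, -0.001], [-0.001, -0.001, -1.0]]
force: [-0.0, -0.1, 0.3]
grip_width: 85.3
gripper_force: 0.0
```

>>> send_rows([
  [0,0,0,0,0,0],
  [0,0,0,0,0,0],
  [0,0,0,0,0,0],
])

```text
time: 27.3
tool_pos: [400.3, 350.9, 191.9]
tcp_rot: [[0.078, 0.997, -0.001], [0.997, -0.078, -0.001], [-0.001, -0.001, -1.0]]
force: [-0.5, -0.5, 1.0]
grip_width: 85.6
gripper_force: 0.0
```

```bash
python3 - <<'E'
from h import *
p,X=look("wrist",[("punch",58,85),("punch",6,18)],"w11.png")
r=bot.silhouettes("punch",p)
b=[int(k) for k in r[0]["box"]]
a=p["frame"][max(0,b[1]-40):b[3]+40,max(0,b[0]-60):b[2]+60];cv2.imwrite("pics/w11c.png",cv2.resize(a[:,:,::-1],None,fx=2.5,fy=2.5));print(a.shape)
look("scene",[("punch",58,85),("punch",6,18)])
plan(400,352,100,yaw=-4.5,n=1);print(bot.get_state()["qpos"])
E
```

```text
punch 0.85 [263. 146. 298. 234.] z73.5 (array([403.2, 361. ]), array([11.9, 68.9]), 83.8, 'med', array([403.4, 364.8,  73.4]), 913)
punch 0.85 [263. 146. 298. 234.] z73.5 (array([397.8, 361.8]), array([35.4, 68.7]), 85.7, 'med', array([386.3, 367.3,  14.3]), 632)
(169, 155, 3)
from [400.7 351.3 192.7] yaw -4.5 turn 0.0 N 1
[[0.0007,-0.0008,0.0927,0,0,-0.005]]
[ 2.71659883e+01 -6.05856659e+00 -1.04571078e+01  8.55890424e+01
 -6.49646334e-03  1.21691853e+02]
```

View pics/w11c.png

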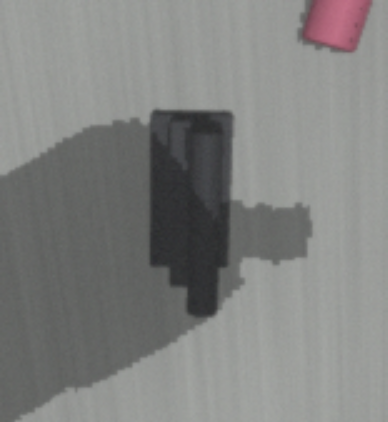

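>>> send_rows([
  [0.0045,0.001,0.015,0,0,0.1],
  [0.0045,0.001,0.03,0,0,0.1],
  [0,0,0.035,0,0,0],
  [0,0,0.03,0,0,0],
  [0,0,0.02,0,0,0],
  [0,0,0.01,0,0,0],
  [0,0,0.005,0,0,0],
  [0,0,0,0,0,0],
])

```text
time: 28.45
tool_pos: [403.2, 360.4, 47.4]
tcp_rot: [[0.096, 0.995, -0.0], [0.995, -0.096, -0.0], [-0.0, -0.0, -1.0]]
force: [0.7, -0.2, -0.3]
grip_width: 85.2
gripper_force: 0.0
```

>>> send_rows([
  [0,0,0,0,0,0],
  [0,0,0,0,0,0],
  [0,0,0,0,0,0],
])

```text
time: 28.75
tool_pos: [403.8, 360.7, 48.4]
tcp_rot: [[0.096, 0.995, 0.001], [0.995, -0.096, 0.001], [0.001, 0.001, -1.0]]
force: [0.2, -0.6, 0.1]
grip_width: 85.4
gripper_force: 0.0
```

>>> send_rows([
  [0,0,0.002,0,0,0],
  [0,0,0.001,0,0,0],
  [0,0,0,0,0,0],
])

```text
time: 29.05
tool_pos: [403.1, 360.4, 44.4]
tcp_rot: [[0.096, 0.995, -0.0], [0.995, -0.096, -0.0], [-0.0, -0.0, -1.0]]
force: [-0.2, -0.1, 0.1]
grip_width: 85.3
gripper_force: 0.0
```

>>> send_rows([
  [0,0,0,0,0,0],
  [0,0,0,0,0,0],
  [0,0,0,0,0,0],
  [0,0,0,0,0,0],
  [0,0,0,0,0,0],
  [0,0,0,0,0,0],
  [0,0,0,0,0,0],
  [0,0,0,0,0,0],
], fingers=0, newtons=70)

```text
time: 29.85
tool_pos: [403.2, 360.5, 44.7]
tcp_rot: [[0.095, 0.995, -0.0], [0.995, -0.095, 0.0], [0.0, -0.0, -1.0]]
force: [-2.4, -1.2, 3.7]
grip_width: 10.7
gripper_force: 69.3
```

>>> send_rows([
  [0,0,-0.01,0,0,0],
  [0,0,-0.025,0,0,0],
  [0,0,-0.03,0,0,0],
  [0,0,-0.025,0,0,0],
  [0,0,-0.01,0,0,0],
  [0,0,0,0,0,0],
  [0,0,0,0,0,0],
])

```text
time: 30.55
tool_pos: [402.7, 360.1, 143.2]
tcp_rot: [[0.096, 0.995, -0.001], [0.995, -0.096, -0.001], [-0.001, -0.001, -1.0]]
force: [0.3, -0.8, -4.9]
grip_width: 10.7
gripper_force: 68.8
```

```bash
python3 - <<'E'
from h import *
look("wrist",[("punch",160,180),("punch",106,122)],"w12.png")
plan(558.5,108.9,145,yaw=7.7,n=10)
E
```

```text
punch 0.61 [246. 185. 304. 363.] z172.4 (array([403.6, 360.5]), array([12. , 70.3]), 84.9, 'med', array([403.9, 370. , 172.1]), 3067)
punch 0.61 [246. 185. 304. 363.] z172.4 (array([398.3, 372.2]), array([34.6, 47.8]), 85.5, 'med', array([388.8, 384.2, 112.9]), 1342)
from [402.4 360.  142.9] yaw -5.5 turn 13.2 N 10
[[-0.0235,0.0179,-0.0002,0,0,-0.264],[-0.0239,0.0174,-0.0002,0,0,-0.264],[-0.0243,0.0168,-0.0002,0,0,-0.264],[-0.0247,0.0163,-0.0002,0,0,-0.264],[-0.0251,0.0157,-0.0002,0,0,-0.264],[-0.0254,0.0151,-0.0002,0,0,-0.264],[-0.0257,0.0145,-0.0002,0,0,-0.264],[-0.0261,0.0139,-0.0002,0,0,-0.264]]
[[-0.0264,0.0133,-0.0002,0,0,-0.264],[-0.0267,0.0127,-0.0002,0,0,-0.264]]
```

>>> send_rows([
  [-0.0235,0.0179,0,0,0,-0.264],
  [-0.0239,0.0174,0,0,0,-0.264],
  [-0.0243,0.0168,0,0,0,-0.264],
  [-0.0247,0.0163,0,0,0,-0.264],
  [-0.0251,0.0157,0,0,0,-0.264],
  [-0.0254,0.0151,0,0,0,-0.264],
  [-0.0257,0.0145,0,0,0,-0.264],
  [-0.0261,0.0139,0,0,0,-0.264],
])

```text
time: 31.5
tool_pos: [528.0, 158.4, 143.5]
tcp_rot: [[-0.089, 0.996, -0.001], [0.996, 0.089, -0.0], [0.0, -0.001, -1.0]]
force: [1.0, 0.8, -4.6]
grip_width: 10.8
gripper_force: 68.9
```

>>> send_rows([
  [-0.0264,0.0133,0,0,0,-0.264],
  [-0.0267,0.0127,0,0,0,-0.264],
  [0,0,0.01,0,0,0],
  [0,0,0.02,0,0,0],
  [0,0,0.01,0,0,0],
  [0,0,0,0,0,0],
  [0,0,0,0,0,0],
  [0,0,0,0,0,0],
])

```text
time: 32.3
tool_pos: [559.5, 109.6, 105.5]
tcp_rot: [[-0.135, 0.991, 0.001], [0.991, 0.135, -0.0], [-0.0, 0.001, -1.0]]
force: [1.2, 0.0, -4.5]
grip_width: 10.7
gripper_force: 68.9
```

```bash
python3 - <<'E'
from h import *
look("wrist",[("punch",120,140)],"w13.png")
look("top",[("narrow_die",44,56),("punch",120,140),("punch",50,85)])
plan(558.5,108.9,45.5,yaw=7.7,n=1)
E
```

```text
punch 0.65 [244. 189. 303. 363.] z134.7 (array([560.1, 109.8]), array([12. , 70.8]), -82.0, 'med', array([559.2, 119.1, 134.3]), 3224)
narrow_die 0.55 [265. 247. 280. 275.] z51.1 (array([460.5,  59.3]), array([25.7, 58. ]), 6.9, 'med', array([460.8,  59.1,  49.4]), 276)
from [559.3 109.3 104.9] yaw 7.7 turn -0.0 N 1
[[-0.0003,-0.0009,0.0594,0,0,0.004]]
```

View pics/w13.png

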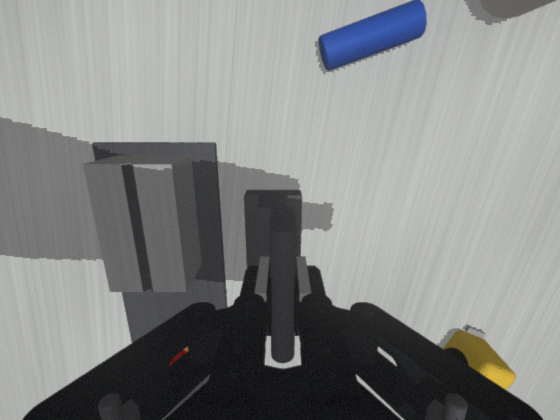

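>>> send_rows([
  [0,-0.0008,0.01,0,0,0],
  [0,0,0.018,0,0,0],
  [0,0,0.016,0,0,0],
  [0,0,0.008,0,0,0],
  [0,0,0.004,0,0,0],
  [0,0,0.002,0,0,0],
  [0,0,0,0,0,0],
  [0,0,0,0,0,0],
])

```text
time: 33.4
tool_pos: [558.9, 109.2, 47.3]
tcp_rot: [[-0.134, 0.991, 0.001], [0.991, 0.134, -0.0], [-0.0, 0.001, -1.0]]
force: [-0.7, 0.4, -4.1]
grip_width: 10.9
gripper_force: 68.9
```

>>> send_rows([
  [0,0,0,0,0,0],
  [0,0,0,0,0,0],
])

```text
time: 33.6
tool_pos: [558.7, 109.2, 47.0]
tcp_rot: [[-0.134, 0.991, 0.001], [0.991, 0.134, -0.0], [-0.0, 0.001, -1.0]]
force: [-0.0, 0.0, -4.2]
grip_width: 10.3
gripper_force: 68.9
```

>>> send_rows([
  [0,0,0.001,0,0,0],
  [0,0,0.001,0,0,0],
  [0,0,0.0003,0,0,0],
  [0,0,0,0,0,0],
  [0,0,0,0,0,0],
])

```text
time: 34.1
tool_pos: [558.5, 109.2, 44.7]
tcp_rot: [[-0.134, 0.991, 0.0], [0.991, 0.134, -0.0], [-0.0, 0.0, -1.0]]
force: [-2.9, 0.5, 2.9]
grip_width: 10.5
gripper_force: 70.0
```

On the bench. Release and rise.

>>> send_rows([
  [0,0,0,0,0,0],
  [0,0,0,0,0,0],
  [0,0,0,0,0,0],
  [0,0,0,0,0,0],
], fingers=0.6)

```text
time: 34.5
tool_pos: [558.5, 109.2, 44.3]
tcp_rot: [[-0.134, 0.991, 0.0], [0.991, 0.134, -0.0], [-0.0, 0.0, -1.0]]
force: [0.3, -0.4, -0.6]
grip_width: 51.2
gripper_force: 0.0
```

>>> send_rows([
  [0,0,-0.01,0,0,0],
  [0,0,-0.03,0,0,0],
  [0,0,-0.04,0,0,0],
  [0,0,-0.04,0,0,0],
  [0,0,-0.04,0,0,0],
  [0,0,-0.02,0,0,0],
  [0,0,0,0,0,0],
])

```text
time: 35.2
tool_pos: [560.1, 109.2, 229.1]
tcp_rot: [[-0.134, 0.991, 0.007], [0.991, 0.134, -0.0], [-0.001, 0.007, -1.0]]
force: [0.1, -0.9, -0.3]
grip_width: 51.4
gripper_force: 0.0
```

>>> send_rows([
  [-0.02,0,-0.01,0,0,0],
  [-0.03,0,-0.02,0,0,0],
  [-0.03,0,-0.02,0,0,0],
  [-0.03,0,-0.02,0,0,0],
  [-0.02,0,-0.01,0,0,0],
  [0,0,0,0,0,0],
  [0,0,0,0,0,0],
  [0,0,0,0,0,0],
])

```text
time: 36.0
tool_pos: [575.4, -18.7, 303.3]
tcp_rot: [[-0.135, 0.991, -0.001], [0.991, 0.135, 0.001], [0.001, -0.001, -1.0]]
force: [0.2, 0.5, 0.3]
grip_width: 51.3
gripper_force: 0.0
```

```bash
python3 - <<'E'
from h import *
p,X=look("wrist",[("punch",60,85),("punch",6,18),("narrow_die",44,56),("shim",20,32),("cap",48,58)],"w14.png")
look("top",[("wide_die",44,56),("pin",58,75),("tape",40,60),("oiler",100,140),("hexkey",4,14)],mc=.5)
a=np.radians(97.7);D=np.array([455.5,95.2]);print("expect foot",D+98*np.array([np.sin(a),-np.cos(a)]))
E
```

```text
punch 0.97 [267.  33. 295. 103.] z73.5 (array([558.9, 108.7]), array([11.6, 69.7]), -81.9, 'med', array([559.2, 110. ,  73.3]), 676)
punch 0.97 [267.  33. 295. 103.] z73.5 (array([553.2, 108.5]), array([33.2, 67.8]), -82.2, 'med', array([543. , 105.6,  14.3]), 422)
narrow_die 0.77 [170.  28. 232. 118.] z51.9 (array([455.9,  95.7]), array([60.5, 97.5]), -82.3, 'med', array([456.5,  98.6,  51.2]), 4256)
shim 0.97 [192. 168. 232. 193.] z27.0 (array([474.6, -43.7]), array([37., 49.]), 25.3, 'med', array([490.9, -34.2,  26.2]), 236)
shim 0.3 [204. 253. 220. 274.] z67.6 (array([0., 0.]), array([0., 0.]), 0.0, 'med', array([nan, nan, nan]), 0)
cap 0.87 [195. 168. 227. 200.] z52.7 (array([473.7, -45.2]), array([31.3, 32.5]), -38.5, 'med', array([474.1, -44.3,  52.1]), 441)
wide_die 0.92 [376. 228. 400. 257.] z51.2 (array([ 494.5, -202.4]), array([53.8, 54.3]), -83.6, 'med', array([ 477.9, -213.5,   49.4]), 192)
pin 0.9 [ 88. 254. 120. 270.] z22.7 (array([0., 0.]), array([0., 0.]), 0.0, 'med', array([nan, nan, nan]), 0)
pin 0.87 [179. 190. 201. 218.] z23.1 (array([0., 0.]), array([0., 0.]), 0.0, 'med', array([nan, nan, nan]), 0)
pin 0.86 [ 96. 190. 107. 219.] z22.7 (array([0., 0.]), array([0., 0.]), 0.0, 'med', array([nan, nan, nan]), 0)
pin 0.61 [235. 254. 255. 280.] z50.9 (array([0., 0.]), array([0., 0.]), 0.0, 'med', array([nan, nan, nan]), 0)
oiler 0.84 [152. 149. 176. 169.] z112.4 (array([693.4, 298.6]), array([18.6, 21.2]), 87.4, 'med', array([692.5, 297.4, 122.6]), 92)
expect foot [552.61635357 108.33064617]
  return _methods._mean(a, axis=axis, dtype=dtype,
  ret = um.true_divide(
```

View pics/w14.png

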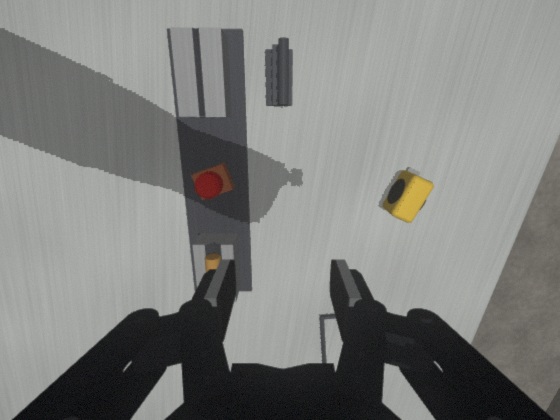

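All four things are in place: the punch at (279, 72), the cap on the shim at (210, 182), and the pin in the groove at (212, 262). The gripper is clear, so I'm handing in.

```bash
python3 -c "
from plant import bot
print(bot.close_job())"
```

```text
the job is handed in; nothing more can be done
None
```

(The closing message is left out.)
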